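# Park the reagent jar and index the splash shield behind it

## Robot

A 6-joint arm with a two-finger parallel gripper is mounted at the origin on the work surface. World frame = base frame: x ahead of the robot, y to its left, z up, the work surface at z = 0. Lengths are in m, angles in degrees, forces in N, time in s.
With the tool pointing down it reaches from about 0.4 to 0.825 m from the base axis. Payload 7 kg.
Tool frame: the origin (TCP) lies on the centre line of the jaws, within the pads' length; the fingertips stand 19 mm ahead of it and the grasp point (between the pads) is the TCP (r.tip_extent is the distance from the TCP to the fingertips, in m); z points along the fingers, y is the line along which they close (so a half turn about z gives the same grasp; the last joint's range is limited). The gripper opens to 88 mm and grips with 3 to 60 N. Pads are 19 mm wide; open, the fingers measure 130 mm over their backs; the gripper's body (78 mm by 193 mm) begins 47 mm behind the grasp point.
Start: joints at [-47.607, 20.546, 0.682, 0, -70.136, -16.507], TCP at [0.295, -0.607, 0.246] pointing down, gripper open.
Joint ranges: [-176.03, 176.03], [-82.01, 121.73], [-58.28, 71.71], [-173.87, 95.51], [-174.79, -0.11], [-173.66, 173.66]. Speed limits (degrees/s): [136.94, 136.94, 172.46, 180, 180, 180].

## Interface

Orientations are given as [roll, pitch, yaw] about the fixed x, y, z axes, in that order (R = Rz(yaw) Ry(pitch) Rx(roll)).
In Python, from plant import r gives the robot as it stands. The module is installed in compiled form; this text tells all that it offers.
- The arm moves only by the tool jog_arm, never from a script. Its argument "deltas" is a list that holds one entry, the list of rows, each a list of 5 numbers: the opening, from -1 (shut) to 1 (fully open), then the shift along the world's x, y, z in cm, then the turn about the world's z in rad. In form: [[[claw, dx, dy, dz, turn], ...]]. A call has 1 to 8 rows; each row shifts and turns the commanded pose from where the row before left it; what a row does not reach is not made up. A row lasts 1/8 s, in which the tool goes at most 62.5 mm and 10.7 degrees, less where a joint would pass 70% of its speed; a pose out of reach is approached as far as the arm can. A call with a gripper value outside its range is refused whole. The fingers move at their own pace and stop on an object; "force" is the grip in N (left out, the last holds). Time passes only in rows, so rows that do not move let the fingers close. It gives the time, the measured TCP pose, the force, the opening and the grip force at its end, in the units of the state.
- r.get_state(): the state, without advancing time (a new reading comes with each control period).
- r.capture(name): name is "scene" or "top" or "wrist"; returns the picture (384x512x3 uint8, blue, green, red); there is no depth.
- r.camera_info(name): a dict with "fx", "fy", "cx", "cy" (pixels), "view" (4x4, takes a point from world to camera coordinates). Camera axes: x right, y up, looking along -z (the intrinsics and any distortion apply to the point x, -y, -z); pixel columns grow to the right and rows downward; lengths in m; the calibration is good to about 2 mm. A picture is of the moment at which its call begins: read the wrist's pose just before it. camera_info takes no time and is no camera call; for the wrist camera it gives the pose at the moment of the call.
- r.close_job(): hands the job in; it is judged then, once.
The state is a dict: "time_s": time; "joints": joint angles; "qd": joint speeds; "joint_torque": joint torques, N m; "tcp_pos": TCP position; "eef_rot": TCP orientation; "contact_force": force on the tool from outside, world axes, zero at the start; "moment": the same for the moment, N m; "gripper_width": finger opening in m; "gripper_force": force on a finger pad.
Only numpy, scipy, OpenCV 4.12 (cv2) and the standard library are available. Lean on these libraries where they do the work, as an engineer would, in place of code of your own. Each camera call takes 0.05 s, during which the arm holds its last target. There are 200 camera calls.

## Task

Push the amber jar along the bench, without lifting it or tipping it over, until it stands wholly on the round white disc. Then pull up the plunger knob on the sliding splash shield, slide the shield along its rail to the next hole, so that it stands behind the jar, and let the pin down into that hole. The pin's spring is tired: press the knob down until the pin is fully home and finish while still holding it down there; leave the other things on the bench where they are.

Things in the scene. Friction and masses are not known exactly. Their poses are not given: they have to be found in the camera images.
- jar: amber glass jar with a white cap and paper label, 84 mm across (its widest, a round wall from the bench up), 80 mm tall, 0.3 to 0.6 kg; origin at the centre of its underside, z up
- disc (a point): centre of the round white disc, 116 mm across, flush with the bench (no step). The disc and the rail's feet are fixed to the bench; disc and rail keep their places to each other
- stand: the fixed rail: a 30 mm square aluminium tube, 400 mm long, its top 120 mm above the bench, a foot at each end. Origin on the bench straight below the next hole; y runs along the rail the way the shield has to be slid, x across the rail, away from the disc (disc centre at x = -120 mm, y = 0). 13 mm holes on top at y = -70, 0, 70 and 140 mm; the pin starts in the one at -70
- next_hole (a point): centre of the mouth of the next hole, on top of the rail, 120 mm above the bench: where the pin has to go
- knob (a point): centre of the plunger's black knob, an upright cylinder 28 mm across and 24 mm tall above the middle of the sleeve, on the vertical pin; rises and slides with it. 163 mm above the bench when the pin is home. Below the knob a steel collar, 20 mm across and 20 mm tall, stands on the sleeve's flat top (127 mm above the bench)
- pin (a point): point on the pin's axis at the height of the rail's top, on the sliding sleeve (moves with the sleeve along the rail only)
- section (a joint): slide of the grey sleeve (44 x 60 x 44 mm, round the rail) and its clear splash shield (upright sheet 4 x 110 x 105 mm on the disc's side, 26 mm from the rail's axis, lower edge 20 mm above the bench), in m along the stand's y: 0 at the first hole, 0.07 at the next; range -0.015 to 0.185. About 3 N of friction, stays where left
- plunger (a joint): height of knob and its 10 mm round-tipped pin, m: 0 = fully home (a stop), 0.028 = fully up. Left alone the tired spring leaves it at 0.006, still locking the sleeve; it clears the rail above 0.014, and rests there between holes. Spring 0.5 N per mm: 3 N upward at 0, 10 N downward at 0.026. The pin drops in when the sleeve is within 2 mm of a hole
- vial_a: bystander, leave alone: small amber bottle, black cap, 42 mm across, 85 mm tall, behind the rail; origin at the centre of its underside
- vial_b: bystander, leave alone: small amber bottle, white cap, 42 mm across, 85 mm tall, behind the rail; origin at the centre of its underside
- cylinder: bystander, leave alone: glass measuring cylinder on a 60 mm plastic foot, 166 mm tall, behind the rail; origin at the centre of its underside
- beaker: bystander, leave alone: open glass beaker, 68 mm across, 85 mm tall, beyond the white disc; origin at the centre of its underside
- petri: bystander, leave alone: flat glass dish, 94 mm across, 15 mm tall, past the near end of the rail; origin at the centre of its underside
- stopper: bystander, leave alone: small glass stopper, 40 mm across, 30 mm tall; origin at the centre of its underside
- spatula: bystander, leave alone: flat steel spatula with a wooden handle, 180 mm long, lying flat; origin at the centre of its underside
Mind the look-alikes: they are no part of the job. What is shaped like the jar but brown is not meant.

How it is judged:
By the outcome, as a careful person would: the job done as asked, in the order asked, and still so for the second after the job is handed in, while the arm keeps its last pose, push and grip.
It also fails if it takes over 58 s, if anything falls off the work surface, if the arm or the gripper's body presses on something with over 40 N, if the wrist force passes 120 N, or if a joint passes its speed limit or range.

## Working session

There is one attempt and no reset: what is moved stays moved. The work goes in short steps, Python scripts to look and compute and a tool call to move; the robot and the scene stay as the last step left them, time stands still between calls to the robot, and variables do not carry over. Pictures are saved under pics/ and viewed, at most 10 in all, crops included, and the job is handed in when it is done.

Besides the shell and the picture viewer there is one more tool, called as a command line: name --argument value ..., lists and objects as JSON in quotes. jog_arm: Moves the arm, as the interface text tells. Its arguments: {"type":"object","properties":{"deltas":{"type":"array"},"force":{"type":"number"}},"required":["deltas"]}

```bash
mkdir -p pics; cat > h.py <<'E'
import numpy as np, cv2
from plant import r
def ray(ci,u,v):
    V=np.array(ci["view"]);R=V[:3,:3];o=-R.T@V[:3,3]
    d=R.T@np.array([(u-ci["cx"])/ci["fx"],-(v-ci["cy"])/ci["fy"],-1.]);return o,d/np.linalg.norm(d)
def onz(ci,u,v,z):
    o,d=ray(ci,u,v);return o+d*(z-o[2])/d[2]
def proj(ci,p):
    V=np.array(ci["view"]);c=V[:3,:3]@np.array(p)+V[:3,3]
    return ci["cx"]-ci["fx"]*c[0]/c[2],ci["cy"]+ci["fy"]*c[1]/c[2]
def cross(a,b):
    (o1,d1),(o2,d2)=a,b
    t=np.linalg.lstsq(np.c_[d1,-d2],o2-o1,rcond=None)[0]
    p,q=o1+t[0]*d1,o2+t[1]*d2;return (p+q)/2,np.linalg.norm(p-q)
E
python3 - <<'E'
from h import *
for n in("scene","top"):
    im=r.capture(n);cv2.imwrite(f"pics/{n}0.png",im)
    cv2.imwrite(f"pics/{n}0b.png",cv2.resize(im,(800,600),interpolation=cv2.INTER_CUBIC))
    ci=r.camera_info(n);print(n,ci)
print(r.get_state())
E
```

```text
scene {'fx': 447.04128331047554, 'fy': 447.04128331047554, 'cx': 255.30920976681148, 'cy': 193.75292206499628, 'view': array([[ 4.55719890e-01,  8.90123174e-01,  3.41561913e-04,
        -3.06023344e-01],
       [-4.95706137e-01,  2.53469884e-01,  8.30679507e-01,
         1.53465128e-01],
       [ 7.39320504e-01, -3.78726488e-01,  5.56750787e-01,
        -1.68696564e+00],
       [ 0.00000000e+00,  0.00000000e+00,  0.00000000e+00,
         1.00000000e+00]])}
top {'fx': 409.48663602902724, 'fy': 409.48663602902724, 'cx': 252.38997269141646, 'cy': 187.7971808714513, 'view': array([[ 0.00761666, -0.99991007,  0.01103801,  0.03091045],
       [ 0.99564005,  0.00860944,  0.09288044, -0.56099151],
       [-0.09296712,  0.01028244,  0.99561608, -1.16813752],
       [ 0.        ,  0.        ,  0.        ,  1.        ]])}
{'time_s': 0.1, 'joints': array([-4.76076854e+01,  2.05867360e+01,  6.40115253e-01, -1.70430087e-02,
       -7.01365711e+01, -1.65055884e+01]), 'qd': array([ 0.0906846 , -0.15436362,  0.1349719 ,  0.00430563, -0.00934582,
       -0.08401986]), 'joint_torque': array([-4.90133272e-03, -5.84163022e+01,  2.93750149e+01,  7.01568961e+00,
        1.01316691e-02, -5.97570829e-05]), 'tcp_pos': array([ 0.29448626, -0.60692541,  0.24473356]), 'eef_rot': array([ 1.79915684e+02, -8.27532233e-03, -1.54119070e+02]), 'contact_force': array([ 0.66473699, -0.61314651, -0.14349943]), 'moment': array([-0.02069286, -0.00108263, -0.00927927]), 'gripper_force': 0.0, 'gripper_width': 0.08777042780828843}
```

View pics/scene0b.png

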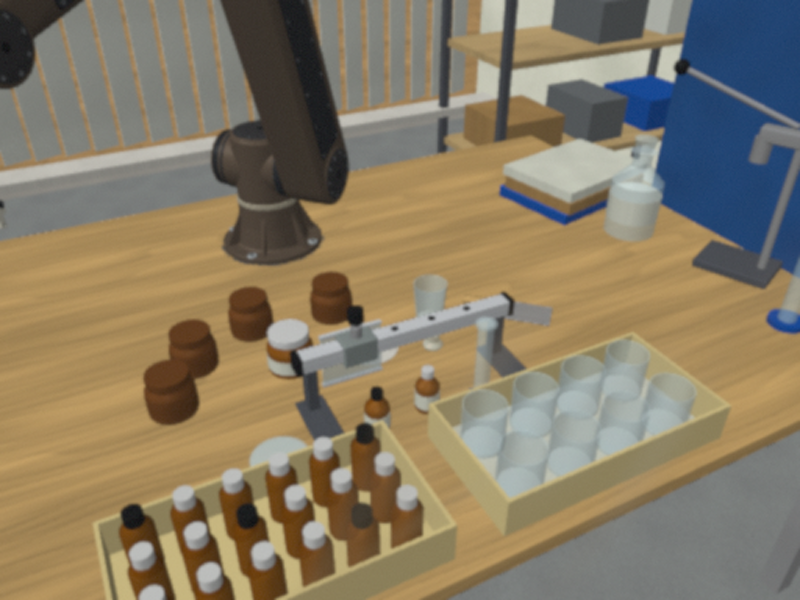

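View pics/top0b.png

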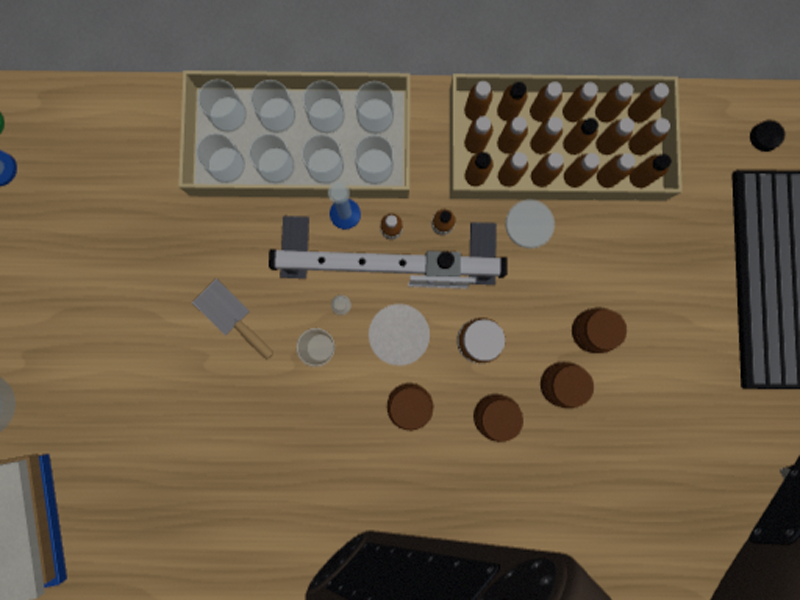

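The top view has world x up and y to the left. In the 800-px picture the jar's white cap is at (482,340), the disc at (399,334), the knob at (446,260), the next hole at (402,262) and the brown decoys at (410,407), (499,418), (568,385) and (599,330). In the scene view the knob is at (355,315) and the cap at (288,330).

```bash
cat >> h.py <<'E'
def blob(mask,near,rad=40):
    n,l,s,c=cv2.connectedComponentsWithStats(mask.astype(np.uint8))
    k=[i for i in range(1,n) if s[i,4]>15 and np.hypot(*(c[i]-near))<rad]
    i=min(k,key=lambda i:np.hypot(*(c[i]-near)));return c[i],s[i],l==i
def hsv(im): return cv2.split(cv2.cvtColor(im,cv2.COLOR_BGR2HSV).astype(int)) if False else [a.astype(int) for a in cv2.split(cv2.cvtColor(im,cv2.COLOR_BGR2HSV))]
E
python3 - <<'E'
from h import *
T=cv2.imread("pics/top0.png");S=cv2.imread("pics/scene0.png");ct,cs=r.camera_info("top"),r.camera_info("scene")
h,s,v=hsv(T);h2,s2,v2=hsv(S)
w=(s<60)&(v>130)
jt,st,m=blob(w,(308,218),20);dt,sd,md=blob(w,(255,214),20)
js,ss,_=blob((s2<60)&(v2>130),(184,213),25)
kt,sk,_=blob(v<50,(285,166),15);ks,sks,_=blob(v2<45,(227,202),15)
print("cap",jt,st,js,ss);print("disc",dt,sd,onz(ct,*dt,0))
print("knob",kt,sk,ks,sks)
print("cap2v",cross(ray(ct,*jt),ray(cs,*js)),"cap@.08",onz(ct,*jt,.08))
print("knob2v",cross(ray(ct,*kt),ray(cs,*ks)),"@.181",onz(ct,*kt,.175))
for p in((206,166),(232,167),(257.5,168)):
    c,sh,_=blob(v<70,p,6);print("hole",c,sh[2:],onz(ct,*c,.12))
E
```

```text
cap [309.98231827 216.99607073] [298 205  25  25 509] [183.30806846 213.12713936] [171 204  27  20 409]
disc [254.98845837 213.85243199] [ 236  195   39   39 1213] [0.48569442 0.0269148  0.        ]
knob [284.68421053 166.06315789] [280 161  11  11  95] [226.4494382  201.40449438] [222 196  10  12  89]
cap2v (array([ 0.4759547 , -0.12539056,  0.0724572 ]), np.float64(0.00034578004310886426)) cap@.08 [ 0.4758428  -0.12408529  0.08      ]
knob2v (array([ 0.60441544, -0.04680197,  0.16696063]), np.float64(0.0014593867430223088)) @.181 [ 0.60351519 -0.0454114   0.175     ]Traceback (most recent call last):
  File "<stdin>", line 13, in <module>
  File "h.py", line 18, in blob
    i=min(k,key=lambda i:np.hypot(*(c[i]-near)));return c[i],s[i],l==i
ValueError: min() iterable argument is empty
```

jog_arm --deltas '[[[0.64,1.6,5,0,0.042],[0.64,1.6,5,0,0.042],[0.64,1.6,5,0,0.042],[0.64,1.6,5,0,0.042],[0.64,1.6,5,0,0.042],[0.64,1.6,5,0,0.042],[0.64,1.6,5,0,0.042],[0.64,1.6,5,0,0.042]]]' --force 10

```text
time_s: 1.1
tcp_pos: [0.4227, -0.2056, 0.2455]
eef_rot: [180.0, 0.0, -134.8]
contact_force: [-0.3, -1.2, 0.1]
gripper_width: 0.0717
gripper_force: 0.0
```

jog_arm --deltas '[[[0.64,1.3,4.1,0,0],[0.64,0,0,-3,0],[0.64,0,0,-3,0],[0.64,0,0,0,0]]]'

```text
time_s: 1.6
tcp_pos: [0.434, -0.166, 0.1838]
eef_rot: [179.8, -0.2, -134.9]
contact_force: [-0.5, -0.3, 1.0]
gripper_width: 0.0724
gripper_force: 0.0
```

```bash
python3 - <<'E'
from h import *
ci=r.camera_info("wrist");im=r.capture("wrist");cv2.imwrite("pics/w1.png",im)
print(r.get_state()["tcp_pos"],proj(ci,(.476,-.124,.08)),proj(ci,(.486,.027,0)))
E
```

```text
[ 0.43517595 -0.16633761  0.18532448] (np.float64(257.5040706224262), np.float64(261.04601082280453)) (np.float64(339.9815774486062), np.float64(316.09486591887014))
```

View pics/w1.png

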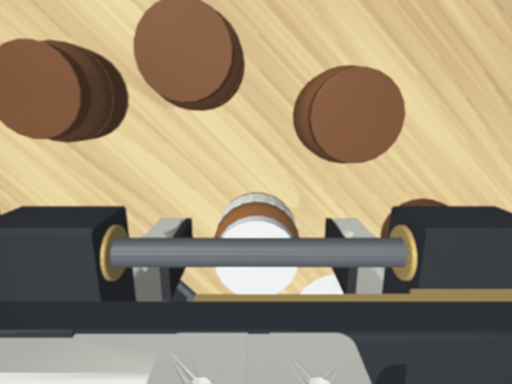

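The wrist view shows the cap centre at about (257,258). That is centred between the fingers and within 3 px of the prediction. Descending beside the jar.

jog_arm --deltas '[[[0.64,0,0,-3,0],[0.64,0,0,-3,0],[0.64,0,0,-3,0],[0.64,0,0,-3,0],[0.64,0,0,-1.5,0],[0.64,0,0,-0.7,0],[0.64,0,0,0,0]]]'

```text
time_s: 2.52
tcp_pos: [0.4363, -0.1664, 0.0441]
eef_rot: [-180.0, 0.0, -134.9]
contact_force: [-0.2, -0.7, 0.1]
gripper_width: 0.0715
gripper_force: 0.0
```

jog_arm --deltas '[[[0.64,0.7,0.7,0,0],[0.64,0.6,0.6,0,0],[0.64,0.3,0.3,0,0],[0.64,0.2,0.2,0,0],[0.64,0,0,0,0]]]'

```text
time_s: 3.15
tcp_pos: [0.4537, -0.1481, 0.0435]
eef_rot: [180.0, -0.0, -134.8]
contact_force: [-0.4, -0.5, 1.3]
gripper_width: 0.0722
gripper_force: 0.0
```

jog_arm --deltas '[[[0.64,0,0.5,0,0],[0.64,0.1,1,0,0],[0.64,0.1,1,0,0],[0.64,0.1,1,0,0],[0.64,0.1,1,0,0],[0.64,0.1,1,0,0],[0.64,0,0.5,0,0],[0.64,0,0,0,0]]]'

```text
time_s: 4.15
tcp_pos: [0.4587, -0.0876, 0.0435]
eef_rot: [180.0, 0.0, -134.8]
contact_force: [-1.7, 1.4, -0.4]
gripper_width: 0.0716
gripper_force: 0.7
```

```bash
python3 - <<'E'
from h import *
for n in ("top","scene"):
    im=r.capture(n);cv2.imwrite(f"pics/{n}1.png",im)
S=cv2.imread("pics/scene1.png");T=cv2.imread("pics/top1.png")
print(r.get_state()["tcp_pos"])
cv2.imwrite("pics/c1.png",np.hstack([cv2.resize(T[130:290,200:380],(400,356)),cv2.resize(S[140:300,130:310],(400,356))]))
E
```

```text
[ 0.45866628 -0.08799304  0.04354394]
```

View pics/c1.png

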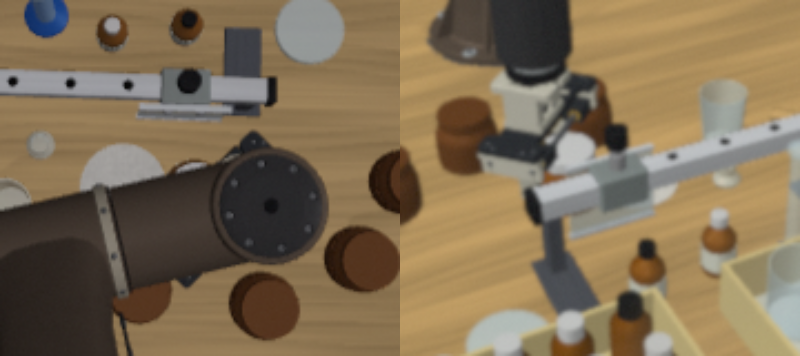

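The jar travels upright in the cradle: in the crop the cap is at about (573,150) in the scene half. The gripper stays clear of the shield. Continuing.

jog_arm --deltas '[[[0.64,0,0.8,0,0],[0.64,0.1,1.2,0,0],[0.64,0.1,1.2,0,0],[0.64,0.1,1.2,0,0],[0.64,0.1,1.2,0,0],[0.64,0.1,1.2,0,0],[0.64,0,1.0,0,0],[0.64,0,0.6,0,0]]]'

```text
time_s: 5.25
tcp_pos: [0.4637, -0.0036, 0.0435]
eef_rot: [180.0, 0.0, -134.8]
contact_force: [0.2, -2.8, 0.2]
gripper_width: 0.0721
gripper_force: 1.7
```

jog_arm --deltas '[[[0.64,0,0.5,0,0],[0.64,0,0.3,0,0],[0.64,0,0,0,0],[0.64,-0.6,-0.6,0,0],[0.64,-1,-1,0,0],[0.64,-1,-1,0,0]]]'

```text
time_s: 6.0
tcp_pos: [0.4372, -0.0229, 0.0437]
eef_rot: [-180.0, 0.1, -134.9]
contact_force: [2.4, -0.1, -0.0]
gripper_width: 0.0721
gripper_force: 1.0
```

```bash
python3 - <<'E'
from h import *
s=r.get_state();print(s["tcp_pos"],s["joints"])
ci=r.camera_info("wrist");im=r.capture("wrist");S=r.capture("scene");T=r.capture("top")
for n,a in(("w2",im),("scene2",S),("top2",T)):cv2.imwrite(f"pics/{n}.png",a)
print(proj(ci,(.4857,.0269,.08)),proj(r.camera_info("scene"),(.4857,.0269,.08)))
cv2.imwrite("pics/c2.png",np.hstack([cv2.resize(im,(400,300)),cv2.resize(S[140:275,130:310],(400,300))]))
E
```

```text
[ 0.43723749 -0.02293461  0.0436978 ] [ 2.29783750e+01  1.26748527e+01 -4.30305367e+01  1.46953138e-03
 -3.42355990e+01 -6.78541929e+01]
(np.float64(260.1581244610464), np.float64(435.712654638901)) (np.float64(234.32838366707205), np.float64(198.60051785471694))
```

View pics/c2.png

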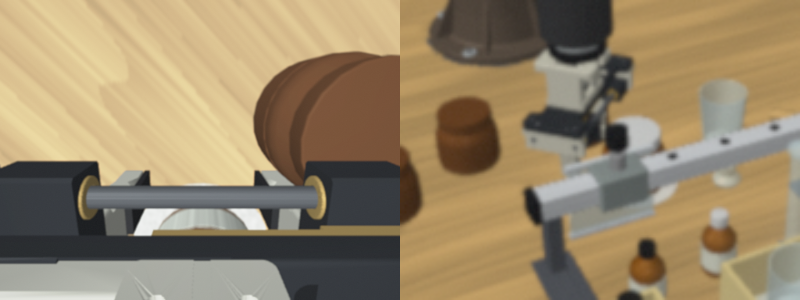

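jog_arm --deltas '[[[0.64,0.2,0,0.3,0],[0.64,0,0,2,0],[0.64,0,0,4,0],[0.64,0,0,5,0],[0.64,0,0,5,0],[0.64,0,-4,5,0],[0.64,0,-5,0,0],[0.64,0,-5,0,0]]]'

```text
time_s: 7.15
tcp_pos: [0.4402, -0.1623, 0.2567]
eef_rot: [-179.9, 0.1, -134.8]
contact_force: [0.6, 0.6, -0.0]
gripper_width: 0.0715
gripper_force: 0.0
```

```bash
python3 - <<'E'
from h import *
A=cv2.imread("pics/top0.png");T=r.capture("top");S=r.capture("scene");cv2.imwrite("pics/top3.png",T);cv2.imwrite("pics/scene3.png",S)
print(r.get_state()["tcp_pos"])
cv2.imwrite("pics/c3.png",np.hstack([cv2.resize(T[140:290,170:370],(400,300)),cv2.resize(S[140:290,110:310],(400,300))]))
ct=r.camera_info("top")
for n,im in(("a",A),("b",T)):
  h,s,v=hsv(im);m=(h<13)&(s>120)&(v<140)
  try: c,st,_=blob(m,(262,260),15);print(n,c,st,onz(ct,*c,.06))
  except Exception as e: print(e)
h,s,v=hsv(T);
c,st,_=blob((s<60)&(v>130),(255,214),20);print("disc+cap",c,st)
h2,s2,v2=hsv(S)
c,st,_=blob((s2<60)&(v2>150),(234,199),15);print("scene cap",c,st)
E
```

```text
[ 0.43945132 -0.16450138  0.25553481]
a [261.56463878 259.96007605] [248 246  28  29 526] [0.35575123 0.00871011 0.06      ]
min() iterable argument is empty
disc+cap [254.41666667 203.49047619] [236 195  38  17 420]
scene cap [237.83091787 199.3236715 ] [227 192  20  17 207]
```

View pics/c3.png

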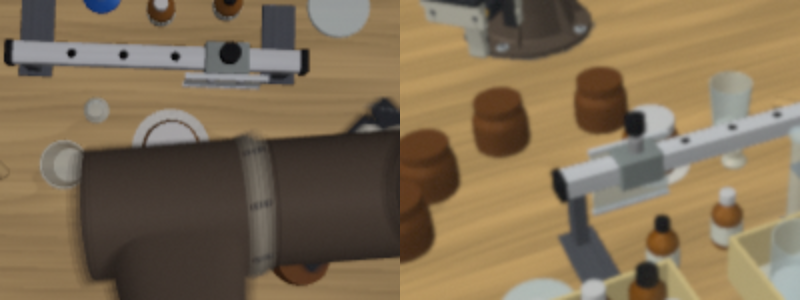

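The jar stands on the disc: its ring at about (172,130) in the left half of the crop sits inside the disc. Checking its position and the nearest brown decoy numerically.

```bash
python3 - <<'E'
from h import *
A=cv2.imread("pics/scene0.png");S=cv2.imread("pics/scene3.png");T=cv2.imread("pics/top3.png");cs,ct=r.camera_info("scene"),r.camera_info("top")
for im in(A,S):
  h,s,v=hsv(im);m=(h<13)&(s>120)&(v<140)
  c,st,_=blob(m[:,:226]*1,(211,190),12);print("brown scene",c,st)
  tpl=A[172:210,190:222]
  q=cv2.matchTemplate(im[165:220,180:232],tpl,cv2.TM_CCOEFF_NORMED);_,mx,_,p=cv2.minMaxLoc(q);print(mx,p)
h,s,v=hsv(T);sub=slice(193,211),slice(232,279)
print("v");print(v[198:211,236:276])
E
```

```text
Traceback (most recent call last):
  File "h.py", line 18, in blob
    i=min(k,key=lambda i:np.hypot(*(c[i]-near)));return c[i],s[i],l==i
ValueError: min() iterable argument is empty
```

```bash
python3 - <<'E'
from h import *
A=cv2.imread("pics/scene0.png");S=cv2.imread("pics/scene3.png");T=cv2.imread("pics/top3.png")
tpl=A[172:208,190:222]
for im in(A,S):
  q=cv2.matchTemplate(im[160:225,175:240],tpl,cv2.TM_CCOEFF_NORMED);_,mx,_,p=cv2.minMaxLoc(q);print(mx,p)
h,s,v=hsv(T);np.set_printoptions(linewidth=220)
print(v[193:211,234:278]);print(proj(r.camera_info("top"),(.4857,.0269,.08)))
E
```

```text
1.0 (15, 12)
0.9775126576423645 (13, 11)
[[138 139 138 138 139 138 139 140 138 139 139 139 139 139 139 139 138 139 139 138 138 137 138 138 138 136 138 136 136 138 137 137 137 137 136 136 136 136 137 138 138 137 137 137]
 [145 145 145 145 145 145 146 146 146 145 146 147 145 146 146 145 145 147 152 152 153 153 153 153 147 147 144 143 142 142 142 142 142 141 141 140 139 140 139 139 138 139 138 137]
 [150 149 149 149 150 150 149 149 150 149 149 150 150 150 157 157 162 161 164 165 164 162 161 161 157 161 161 155 150 148 148 147 146 146 147 146 145 146 145 145 144 143 143 143]
 [147 148 147 148 147 148 148 147 148 148 148 149 155 155 165 166 166 167 165 167 164 160 161 163 163 165 167 164 160 158 151 148 148 150 149 150 148 148 149 147 147 147 147 146]
 [140 141 141 142 141 141 140 141 142 143 147 153 163 161 166 166 166 167 165 166 165 162 163 166 164 164 167 166 165 163 160 157 150 148 148 148 148 147 148 148 148 147 146 147]
 [136 136 137 137 137 138 137 137 139 150 161 163 167 164 166 164 163 166 164 167 167 167 168 165 163 165 166 165 164 165 164 163 158 153 150 150 149 150 149 150 15
[... 1528 characters left out ...]
 164 164 164 164 164 165 164 165 164 164 164 163 152 110 141 161 161 162 162 160 153 152 151 153]
 [153 153 156 163 161 159 160 156 104  79 142 165 164 163 163 164 164 165 164 165 165 165 164 164 164 165 164 164 165 165 164 165 161 124 109 134 156 156 155 153 145 143 142 142]
 [152 153 157 161 159 160 160 140  73  96 163 164 164 164 164 164 165 164 163 160 160 160 159 158 156 157 157 156 155 156 154 149 148 133  81 110 138 138 137 134 122 117 116 111]
 [149 150 155 158 158 156 155 126  70 121 157 154 155 155 154 154 150 149 149 142 143 143 144 142 139 138 133 131 129 125 125 121 121 113  81  82  98  92  92  90  82  71  70  68]]
(np.float64(255.49547609952532), np.float64(212.99690902380576))
```

```bash
python3 - <<'E'
from h import *
A=cv2.imread("pics/scene0.png").astype(np.float32);S=cv2.imread("pics/scene3.png").astype(np.float32)
cs=r.camera_info("scene")
for n,(y,x) in {"near":(172,190),"b2":(184,144),"b3":(204,107)}.items():
  t=A[y:y+36,x:x+32];f=8
  B=cv2.resize(S[y-8:y+44,x-8:x+40],None,fx=f,fy=f,interpolation=cv2.INTER_CUBIC);t=cv2.resize(t,None,fx=f,fy=f,interpolation=cv2.INTER_CUBIC)
  _,mx,_,p=cv2.minMaxLoc(cv2.matchTemplate(B,t,cv2.TM_CCOEFF_NORMED));d=np.array(p)/f-8
  u=np.array([x+16,y+18.]);print(n,mx,d,onz(cs,*(u+d),.04)-onz(cs,*u,.04))
E
```

```text
near 0.9844552874565125 [-1.5   -0.625] [-0.00548243 -0.00286402  0.        ]
b2 0.8840002417564392 [0.5 0.5] [0.00324192 0.00055619 0.        ]
b3 0.9972628951072693 [0. 0.] [0. 0. 0.]
```

The jar is centred on the disc within about 2 mm. The nearest brown decoy was nudged about 6 mm while backing out. It is out of the arm's reach from behind, so I leave it and go on to the knob.

jog_arm --deltas '[[[0.4,2.7,1.9,0,-0.131],[0.4,2.7,2,0,-0.131],[0.4,2.7,2,0,-0.131],[0.4,2.7,2,0,-0.131],[0.4,2.7,2,0,-0.131],[0.4,2.7,1.9,0,-0.131],[0.4,0,0,0,0],[0.4,0,0,0,0]]]'

```text
time_s: 8.25
tcp_pos: [0.6013, -0.0429, 0.255]
eef_rot: [-180.0, -0.1, -179.8]
contact_force: [-0.4, 0.8, -0.0]
gripper_width: 0.061
gripper_force: 0.0
```

```bash
python3 - <<'E'
from h import *
s=r.get_state();print(s["tcp_pos"],s["eef_rot"])
ci=r.camera_info("wrist");im=r.capture("wrist");cv2.imwrite("pics/w4.png",im)
S=r.capture("scene");cv2.imwrite("pics/scene4.png",S)
print("knob",proj(ci,(.604,-.0465,.181)),"hole",proj(ci,(.6057,.0238,.12)))
E
```

```text
[ 0.60131394 -0.04293866  0.25502209] [-1.79991922e+02 -5.86218976e-02 -1.79787224e+02]
knob (np.float64(253.61078865833255), np.float64(208.51344164142276)) hole (np.float64(331.2789306830492), np.float64(190.0437029586652))
```

View pics/w4.png

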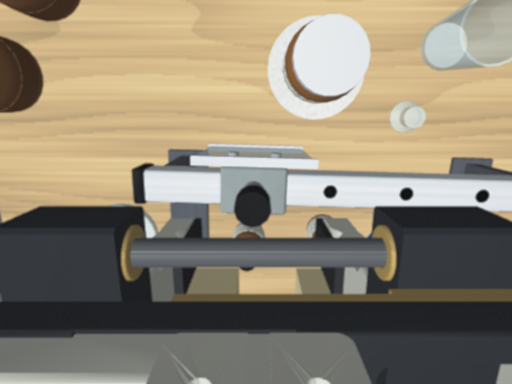

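The wrist view shows the knob at (253,205) and the next hole at (330,191), both within 3 px of the prediction, with the jar on the disc. Lowering onto the knob.

jog_arm --deltas '[[[0.4,0.2,-0.35,0,0],[0.4,0,0,-2,0],[0.4,0,0,-2,0],[0.4,0,0,-2,0],[0.4,0,0,-1.8,0],[0.4,0,0,-1,0],[0.4,0,0,0,0]]]'

```text
time_s: 9.22
tcp_pos: [0.6033, -0.0472, 0.167]
eef_rot: [-180.0, -0.1, -179.9]
contact_force: [0.1, -0.8, -0.2]
gripper_width: 0.0613
gripper_force: 0.0
```

jog_arm --deltas '[[[-0.6,0,0,0,0],[-0.6,0,0,0,0],[-0.6,0,0,0,0],[-0.6,0,0,0,0],[-0.6,0,0,0,0],[-0.6,0,0,0,0]]]' --force 40

```text
time_s: 9.98
tcp_pos: [0.6038, -0.0468, 0.1674]
eef_rot: [-180.0, 0.0, -179.9]
contact_force: [-0.4, 0.4, 0.2]
gripper_width: 0.0274
gripper_force: 40.0
```

jog_arm --deltas '[[[-0.6,0,0,0.5,0],[-0.6,0,0,0.5,0],[-0.6,0,0,0.4,0],[-0.6,0,0,0.3,0],[-0.6,0,0,0,0]]]'

```text
time_s: 10.6
tcp_pos: [0.6036, -0.0468, 0.1842]
eef_rot: [180.0, -0.0, -179.9]
contact_force: [3.4, -0.5, -8.2]
gripper_width: 0.0271
gripper_force: 40.0
```

jog_arm --deltas '[[[-0.6,0,0.5,0,0],[-0.6,0,1.2,0,0],[-0.6,0.1,1.2,0,0],[-0.6,0,1.2,0,0],[-0.6,0.1,1.2,0,0],[-0.6,0,1.1,0,0],[-0.6,0,0.5,0,0],[-0.6,0,0,0,0]]]'

```text
time_s: 11.6
tcp_pos: [0.6055, 0.0231, 0.1841]
eef_rot: [179.9, -0.0, -179.9]
contact_force: [1.8, 2.5, -9.4]
gripper_width: 0.0271
gripper_force: 40.0
```

jog_arm --deltas '[[[-0.6,0,0,-0.4,0],[-0.6,0,0,-0.5,0],[-0.6,0,0,-0.5,0],[-0.6,0,0,-0.4,0],[-0.6,0,0,0,0]]]'

```text
time_s: 12.22
tcp_pos: [0.6056, 0.0221, 0.1665]
eef_rot: [-180.0, -0.0, -179.9]
contact_force: [-3.2, 4.0, 0.1]
gripper_width: 0.0273
gripper_force: 40.0
```

The pin is in the hole: vertical force is near 0 at the spring's rest height. Pressing home.

jog_arm --deltas '[[[-0.6,0,0,-0.3,0],[-0.6,0,0,-0.2,0],[-0.6,0,0,-0.2,0],[-0.6,0,0,0,0],[-0.6,0,0,0,0]]]'

```text
time_s: 12.85
tcp_pos: [0.6059, 0.0218, 0.1622]
eef_rot: [-180.0, 0.1, -179.9]
contact_force: [-10.5, 1.9, 19.4]
gripper_width: 0.0273
gripper_force: 40.0
```

jog_arm --deltas '[[[-0.6,-0.1,0,0,0],[-0.6,0,0,0,0],[-0.6,0,0,0,0]]]'

```text
time_s: 13.22
tcp_pos: [0.6058, 0.0219, 0.1622]
eef_rot: [-180.0, 0.2, -179.8]
contact_force: [-7.1, 1.4, 16.2]
gripper_width: 0.0269
gripper_force: 40.0
```

```bash
python3 - <<'E'
from h import *
P=[]
for i in range(6):
    s=r.get_state();P.append(np.r_[s["tcp_pos"],s["contact_force"]]);im=r.capture("wrist")
np.set_printoptions(precision=4,suppress=True);print(np.mean(P,0),np.std(P,0));cv2.imwrite("pics/w5.png",im)
ci=r.camera_info("wrist");S=r.capture("scene");cv2.imwrite("pics/scene5.png",S);T=r.capture("top");cv2.imwrite("pics/top5.png",T)
print(proj(r.camera_info("scene"),(.6057,.0238,.163)))
cv2.imwrite("pics/c5.png",np.hstack([cv2.resize(im,(400,300)),cv2.resize(S[130:265,180:360],(400,300),interpolation=cv2.INTER_CUBIC)]))
E
```

```text
[ 0.6058  0.0219  0.1622 -7.1683  1.2792 16.4916] [0.     0.     0.     0.416  0.4777 0.3703]
(np.float64(251.92838552919483), np.float64(195.81958295400503))
```

View pics/c5.png

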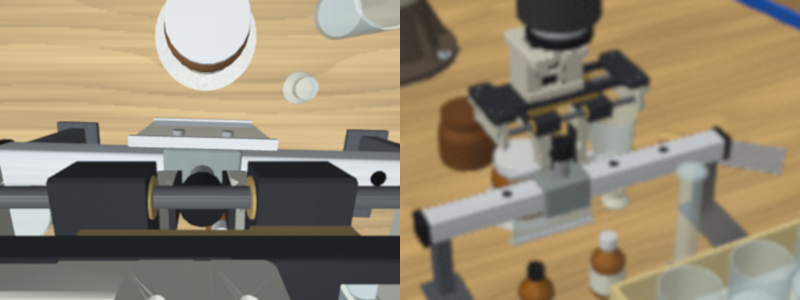

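jog_arm --deltas '[[[-0.6,0,0,-0.2,0],[-0.6,0,0,0,0],[-0.6,0,0,0,0],[-0.6,0,0,0,0]]]'

```text
time_s: 14.12
tcp_pos: [0.606, 0.0218, 0.1621]
eef_rot: [-180.0, 0.3, -179.8]
contact_force: [-11.9, 1.7, 28.5]
gripper_width: 0.0273
gripper_force: 40.0
```

```bash
python3 - <<'E'
from h import *
P=[]
for i in range(4):
    s=r.get_state();P.append(np.r_[s["tcp_pos"],s["contact_force"]]);r.capture("wrist")
np.set_printoptions(precision=4,suppress=True);print(np.mean(P,0),s["moment"])
ci,cs=r.camera_info("wrist"),r.camera_info("scene")
S=r.capture("scene");A=cv2.imread("pics/scene0.png")
for n,im,nr in(("0",A,(226,201)),("5",S,(252,196))):
    h,s,v=hsv(im)
    c,st,_=blob(v<45,nr,8);print(n,c,st)
E
```

```text
[  0.606    0.0218   0.1621 -12.2996   2.2017  28.2854] [ 0.6901  4.5113 -0.0163]
0 [226.4494 201.4045] [222 196  10  12  89]
5 [253.1075 196.1398] [248 189  10  13  93]
```

Force rose 12 N with no further motion, so this is a hard stop. The travel was slightly less than expected, though, so I'll check by releasing and pressing from above with closed fingers, where touch and stop heights are unambiguous.

jog_arm --deltas '[[[-0.6,0,0,0.2,0],[-0.6,0,0,0.2,0],[0,0,0,0,0],[0,0,0,0,0],[0,0,0,0,0],[0,0,0,0,0]]]'

```text
time_s: 15.12
tcp_pos: [0.6047, 0.0222, 0.1611]
eef_rot: [-180.0, -0.0, -179.9]
contact_force: [-0.0, 0.3, 0.4]
gripper_width: 0.0438
gripper_force: 0.0
```

jog_arm --deltas '[[[0,0,0,1,0],[0,0,0,2,0],[0,0,0,1.5,0],[-1,0,0,0,0],[-1,0,0,0,0],[-1,0,0,0,0],[-1,0,0,0,0],[-1,0,0,0,0]]]' --force 20

```text
time_s: 16.12
tcp_pos: [0.6046, 0.0222, 0.206]
eef_rot: [-180.0, -0.0, -179.9]
contact_force: [-0.0, -0.5, 1.5]
gripper_width: 0.002
gripper_force: 0.0
```

jog_arm --deltas '[[[-1,0.1,0,-0.5,0],[-1,0,0,-0.4,0],[-1,0,0,0,0]]]'

```text
time_s: 16.5
tcp_pos: [0.6057, 0.0222, 0.197]
eef_rot: [-180.0, -0.0, -179.9]
contact_force: [-0.0, 0.6, 1.2]
gripper_width: 0.0008
gripper_force: 0.4
```

jog_arm --deltas '[[[-1,0,0,-0.3,0],[-1,0,0,0,0],[-1,0,0,0,0]]]'

```text
time_s: 16.88
tcp_pos: [0.6057, 0.0222, 0.1945]
eef_rot: [180.0, 0.0, -179.9]
contact_force: [0.1, -0.2, 2.3]
gripper_width: 0.0009
gripper_force: 1.1
```

jog_arm --deltas '[[[-1,0,0,-0.2,0],[-1,0,0,0,0],[-1,0,0,0,0]]]'

```text
time_s: 17.25
tcp_pos: [0.6059, 0.0222, 0.1942]
eef_rot: [-180.0, 0.1, -179.9]
contact_force: [-4.4, 0.7, 12.6]
gripper_width: 0.0002
gripper_force: 6.5
```

jog_arm --deltas '[[[-1,0,0,-0.2,0],[-1,0,0,0,0],[-1,0,0,0,0]]]'

```text
time_s: 17.62
tcp_pos: [0.6061, 0.0221, 0.1941]
eef_rot: [-180.0, 0.2, -179.8]
contact_force: [-9.9, 2.3, 23.1]
gripper_width: 0.0006
gripper_force: 12.1
```

The stop is at TCP 0.194, so the fingertips are at 0.175, exactly the home height of the knob's top. The pin is fully home and held with about 23 N.

```bash
python3 -c "
from plant import r
print(r.close_job())"
```

```text
the job is handed in; nothing more can be done
None
```

The jar stands on the white disc, within about 2 mm of its centre. The shield is pinned at the next hole behind the jar, and the knob was held fully home when I handed in. One flaw: I nudged the nearest brown decoy jar about 6 mm while backing out, and left it there because I judged the side to push it back from out of reach.

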